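# Offer up the jewel box lid for pinning

### The job

Fit the dark lid to the dark jewel box for pinning: draw it from the grooved rack (leave the pale lid, it belongs to another box) and lower it upright, blue-lined face towards the box, until its two brass knuckles sit in the gaps between the box's three and the pin holes line up. Do not force the knuckles or knock the tools lying about. Finish while still gripping the lid, holding it lined up without bearing down on the box, so that the pin started in the end knuckle can be tapped through.

Things in the scene. Friction and masses are not known exactly. Their poses are not given: they have to be found in the camera images.
- dark_lid_centre (a point): Centre of the dark lid's wooden panel: 12 mm thick (x), 104 wide (y), 78 high (z) as it stands on its hinge edge in the rack, about 140 g. +x points out of the blue-lined inside face, z up, y along the hinge. In the rack it is 69 mm above the bench, the top edge 108 mm. Grip the middle of the top edge across the 12 mm.
- lid_hole_left (a point): Centre of the 8 mm hole of the dark lid's +y knuckle, at x +6, y +14.5, z -47 mm from dark_lid_centre; axes as the lid's. The lid's two brass knuckles are tubes 14 mm across and 13 mm long, ends bevelled 2 mm; their axis is parallel to y, in the plane of the inside face, 8 mm below the wood's hinge edge.
- lid_hole_right (a point): Centre of the hole of the dark lid's -y knuckle, at x +6, y -14.5, z -47 mm from dark_lid_centre; axes as the lid's.
- box_hinge (a point): Middle of the box's hinge axis, in the centre knuckle's hole, 65 mm above the bench. x level into the box, y along the hinge, z up. Three fixed knuckles (14 mm across, 12 long, 8 mm holes) at y -29, 0, +29 leave two 17 mm gaps at y -14.5 and +14.5, open above. Aligned: lid axes parallel to these, lid_hole_left at (0, +14.5, 0), lid_hole_right at (0, -14.5, 0) mm from here.
- jewel_box: Open dark wood box, 95 x 110 mm, rim 65 mm high, fixed; origin under its centre, hinge on its -x side, axis 8 mm outside that side and level with the rim. From alignment the lid can go 1 mm farther down before its wood meets the box's knuckles and 1 mm farther in (+x); 2 mm play each way along the hinge. Unheld it falls over. A pointed 6 mm pin sticks out of the end knuckle to y +69 mm.
- dark_lid: The dark lid itself; its origin lies on the axis of its knuckle holes, half-way between its two knuckles; axes as dark_lid_centre.
- lid_rack: Mid-brown wooden rack, 112 x 132 mm, 58 mm high, fixed; origin under its centre. Two lids stand parallel in it, 70 mm apart (panels' middles at x -35 and +35, along y). End blocks hold only the outer 11 mm of each panel's ends in grooves 15 mm wide and 28 mm deep; a lid is drawn straight up by 28 mm to clear them.
- pale_lid_centre (a point): Centre of the pale lid in the rack's other groove: same size and axes as the dark lid, but three knuckles, so it does not fit. Leave it there.
- hammer: Chasing hammer with wooden handle, 219 mm long, lying near the front edge of the bench; origin under its middle.
- pliers: Nickel pliers, 100 mm long, lying left of the work; origin under their middle.
- punch_cup: Copper cup of black punches, 55 mm wide, 94 mm high, standing behind the work; origin at the centre of its underside.
- scriber: Scriber with boxwood handle, 116 mm long, lying behind the work; origin under its middle.
- brush: Filings brush, 202 mm long, lying behind the work; origin under its middle.
- c_clamp: Small dark G-clamp, 64 x 62 mm, lying flat behind the work; origin under its middle.

How it is judged:
By the outcome, as a careful person would: the job done as asked, in the order asked, and still so for the second after the job is handed in, while the arm keeps its last pose, push and grip.
It also fails if it takes over 42 s, if anything falls off the work surface, if the arm or the gripper's body presses on something with over 40 N, if the wrist force passes 120 N, or if a joint passes its speed limit or range.

### The arm

A 7-joint arm with a two-finger parallel gripper is mounted at the origin on a cart in front of the work surface, level with it; the furniture and walls round the work are solid. World frame = base frame: x ahead of the robot, y to its left, z up, the work surface at z = 0. Lengths are in m, angles in rad, forces in N, time in s.
With the tool pointing down it reaches from about 0.375 to 0.925 m from the base axis. Payload 3.1 kg.
Tool frame: the origin (TCP) lies between the finger pads; the fingertips stand 22 mm ahead of it and the grasp point (between the pads) lies 3 mm ahead of it; y points along the fingers, z is the direction in which the jaws open and shut, and the axes are right-handed (so a half turn about y gives the same grasp; the last joint's range is limited). The gripper opens to 85 mm and grips with 20 to 120 N. Pads are 22 mm wide; open, the fingers measure 114 mm over their backs; the gripper's body (76 mm by 85 mm) begins 54 mm behind the grasp point. The pads swing forward as they close: fully open they stand 13 mm farther back than shut.
Start: joints at [-1.297, 0.383, 0.044, 1.598, -0.018, 1.161, -0.05], TCP at [0.236, 0.606, 0.253] pointing down, gripper open.
Joint ranges: [-2.61, 2.61], [-0.41, 2.15], [-1.48, 1.57], [0, 2.5], [-1.57, 4.71], [0.05, 1.97], [-2.85, 2.85]. Speed limits (rad/s): [2.79, 2.79, 3.14, 3.14, 3.14, 3.14, 3.14].

### API

Orientations are given as a unit quaternion [w, x, y, z].
In Python, from plant import robot gives the robot as it stands. The module is installed in compiled form; this text tells all that it offers.
- The arm moves only by the tool jog_arm, never from a script. Its argument "series" is a list of rows, each an object of numbers: "claw": the closure, from -1 (fully open) to 1 (shut), so that 0 is half open; "dx", "dy", "dz": the shift along the tool's x, y, z in m; "rx", "ry", "rz": the turn, a rotation vector about the tool's x, y, z in degrees. A call has 1 to 8 rows; each row shifts and turns the commanded pose from where the row before left it, along the tool's axes as they then stand; what a row does not reach is not made up. A row lasts 1/8 s, in which the tool goes at most 62.5 mm and 10.7 degrees, less where a joint would pass 70% of its speed; a pose out of reach is approached as far as the arm can. A call is refused whole if a number of a shift passes 0.0625 or a number of a turn 10.7, either way. A call with a gripper value outside its range is refused whole. The fingers move at their own pace and stop on an object; "newtons" is the grip in N (left out, the last holds). Time passes only in rows, so rows that do not move let the fingers close. It gives the time, the measured TCP pose, the force and the opening at its end, in the units of the state.
- robot.observe(): the state, without advancing time (a new reading comes with each control period).
- robot.get_image(name): name is "scene" or "top" or "wrist"; returns a dict with "color" (400x640x3 uint8, red, green, blue), "z_map" (400x640 float32, m along the optical axis (not along the pixel's ray), 0 where there is no reading), "fov_y" (degrees; the focal length in pixels is half the picture's height over the tangent of half this angle, whatever the lens; pixels are square), "cx", "cy" (the principal point, pixels), "xyz" and "rotation" of the camera in the world; the wrist camera has in their place "T_tool_cam" (4x4, takes a point from camera to tool coordinates, whose origin is the TCP and whose axes are the tool frame's). Camera axes: x right, y up, looking along -z (the intrinsics and any distortion apply to the point x, -y, -z); pixel columns grow to the right and rows downward; lengths in m; the calibration is good to about 2 mm. A picture is of the moment at which its call begins: read the wrist's pose just before it.
- robot.close_job(): hands the job in, once; it reports no verdict.
Trained networks look in the newest picture that a camera, given by its name, has taken for a name from the list of things; names that differ only in an ending like _2 or _b are one class to them, and where a whole thing is asked for, a point or a joint stands for the part that bears it (a point fixed in the world has none). Each returns a list of dicts, best first, with "conf" (0 to 1); they miss things now and then, are a little off and sometimes report something else, mostly with a low value. They report only what shows in the picture. A call takes as long as a camera call.
- robot.recognise(target, camera): "position" ([x, y, z] in m, in the coordinates of the camera as it stood for that picture, good to about 4 mm: the middle of the surface that is visible of it).
- robot.outline_of(target, camera): "pixels" (400x640 bool, what is visible of it).
The state is a dict: "time_s": time; "joint_positions": joint angles; "qvel": joint speeds; "joint_efforts": joint torques, N m; "tcp_pos": TCP position; "tool_rot": TCP orientation; "wrist_force": force on the tool from outside, world axes, zero at the start; "moment": the same for the moment, N m; "finger_gap": finger opening in m.
Only numpy, scipy, OpenCV 4.12 (cv2) and the standard library are available. Lean on these libraries where they do the work, as an engineer would, in place of code of your own. Each camera call takes 0.05 s, during which the arm holds its last target.

## Working session

There is one attempt and no reset: what is moved stays moved. The work goes in short steps, Python scripts to look and compute and a tool call to move; the robot and the scene stay as the last step left them, time stands still between calls to the robot, and variables do not carry over. Pictures are saved under pics/ and viewed, and the job is handed in when it is done.

Besides the shell and the picture viewer there is one more tool, called after "Request:" as name(argument=value, ...) on one line, values as JSON. jog_arm: Moves the arm, as the interface text tells. Its arguments: {"type":"object","properties":{"series":{"type":"array"},"newtons":{"type":"number"}},"required":["series"]}

```bash
ls; mkdir -p pics
cat > h.py <<'E'
import numpy as np, cv2
from plant import robot
from scipy.spatial.transform import Rotation as R
def q2R(q): return R.from_quat([q[1],q[2],q[3],q[0]]).as_matrix()
def cam(name):
    s=robot.observe()
    im=robot.get_image(name)
    if name=="wrist":
        T=np.eye(4);T[:3,:3]=q2R(s['tool_rot']);T[:3,3]=s['tcp_pos']
        W=T@np.array(im['T_tool_cam'])
    else:
        W=np.eye(4); r=np.array(im['rotation'])
        W[:3,:3]=r if r.shape==(3,3) else q2R(r); W[:3,3]=im['xyz']
    im['W']=W; im['f']=200/np.tan(np.radians(im['fov_y'])/2)
    return im
def cloud(im):
    z=im['z_map'];v,u=np.mgrid[0:400,0:640]
    p=np.stack([(u-im['cx'])/im['f']*z,-(v-im['cy'])/im['f']*z,-z],-1)
    w=p@im['W'][:3,:3].T+im['W'][:3,3]
    w[z==0]=np.nan
    return w
def save(im,n): cv2.imwrite('pics/'+n+'.png',im['color'][:,:,::-1])
E
python3 - <<'E'
from h import *
print(robot.observe())
for n in ["scene","top","wrist"]:
    im=cam(n); save(im,n+'0'); print(n,{k:v for k,v in im.items() if k not in('color','z_map')})
    for t in ["dark_lid_centre","dark_lid","pale_lid_centre","box_hinge","jewel_box","lid_rack","hammer","punch_cup"]:
        for r in robot.recognise(t,n)[:2]:
            p=np.array(r['position']); print(t,r['conf'],im['W'][:3,:3]@p+im['W'][:3,3])
E
```

```text
pics
{'time_s': 0.0, 'joint_positions': array([-1.29678291,  0.38381536,  0.04382254,  1.59959592, -0.0178988 ,
        1.16118932, -0.04984143]), 'qvel': array([-0.00136385, -0.00043999,  0.0009039 , -0.00036416,  0.00033541,
        0.00089469, -0.00108571]), 'joint_efforts': array([ 7.37915634e-04, -4.33464146e+01,  1.02440313e+00, -2.49517822e+01,
        1.04479026e-02,  1.16020854e-02,  6.73729616e-06]), 'tcp_pos': array([0.2358215 , 0.60475627, 0.25188942]), 'tool_rot': array([-0.69401527,  0.69584835, -0.13077136,  0.13052481]), 'wrist_force': array([0.94834086, 0.46108197, 0.02686455]), 'moment': array([-0.06026608,  0.00983988,  0.01944137]), 'finger_gap': 0.08553768017574175}
scene {'fov_y': 48.48450125844225, 'cx': 317.3771479012413, 'cy': 199.02692418579892, 'xyz': array([ 0.17912963, -0.43825093,  0.71846507]), 'rotation': array([ 0.86719177,  0.32761   , -0.13208134, -0.35100519]), 'W': array([[ 7.18699758e-01,  5.22235279e-01, -4.59065324e-01,
         1.79129632e-01],
       [-6.95319954e-01,  5.38934092e-01, -4.75478923e-01,
        -4.38250933e-01],
       [-9.0591
[... 2041 characters left out ...]
 -9.47697680e-01, -3.19168706e-01,
        -8.28946049e-02],
       [ 1.22807541e-04,  3.19168852e-01, -9.47697857e-01,
        -1.19618546e-01],
       [ 9.99999770e-01,  5.93321710e-04,  3.29405959e-04,
        -3.71383886e-04],
       [ 0.00000000e+00,  0.00000000e+00,  0.00000000e+00,
         1.00000000e+00]]), 'W': array([[ 3.63781507e-01, -8.82779583e-01, -2.97259521e-01,
         1.58724268e-01],
       [ 9.31484298e-01,  3.44715894e-01,  1.16223724e-01,
         6.35369097e-01],
       [-1.29848760e-04, -3.19172618e-01,  9.47696588e-01,
         3.72907198e-01],
       [ 0.00000000e+00,  0.00000000e+00,  0.00000000e+00,
         1.00000000e+00]]), 'f': np.float64(351.7637100228322)}
```

View pics/scene0.png

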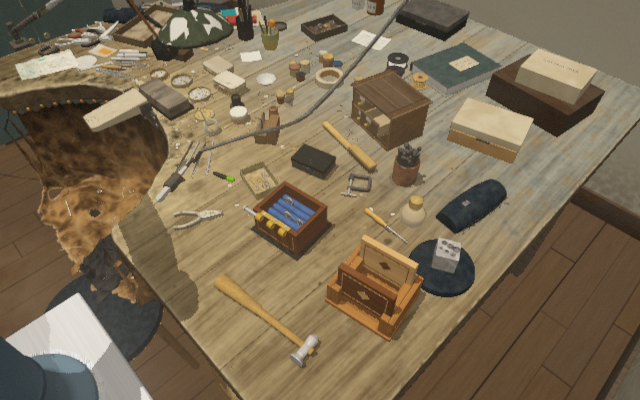

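View pics/top0.png

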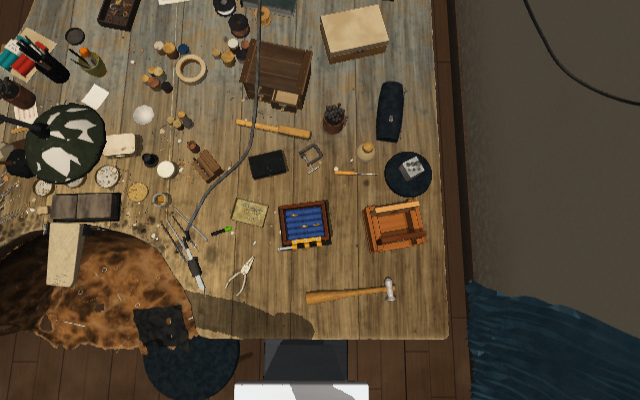

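Run:
```python
from h import *
a=cv2.imread('pics/scene0.png'); t=cv2.imread('pics/top0.png')
A=cv2.resize(a[165:345,225:445],None,fx=3.6,fy=3.3,interpolation=cv2.INTER_CUBIC); cv2.imwrite('pics/scz.png',A)
B=cv2.resize(t[180:320,220:440],None,fx=3.6,fy=3.6,interpolation=cv2.INTER_CUBIC); cv2.imwrite('pics/tcz.png',B)
im=cam('top');P=cloud(im)
for uv in [(255,100),(240,150),(200,210),(192,235),(258,40)]:
    print(uv,P[uv[1]-2:uv[1]+3,uv[0]-8:uv[0]+9,2].max(), P[uv[1],uv[0]])
```

```text
(255, 100) 0.19304602307062524 [0.77599611 0.10467227 0.19120035]
(240, 150) nan [ 0.72691685  0.17060861 -0.00357788]
(200, 210) 0.04775659749219552 [ 5.64288442e-01  2.64994392e-01 -9.37142572e-05]
(192, 235) nan [ 0.50016623  0.28136324 -0.0008831 ]
(258, 40) nan [0.87455187 0.09219286 0.25999231]
```

View pics/scz.png

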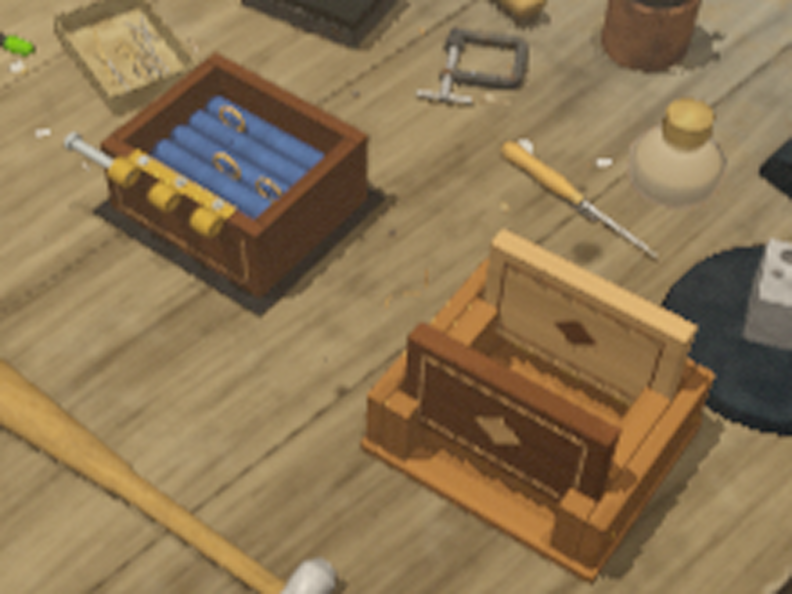

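View pics/tcz.png

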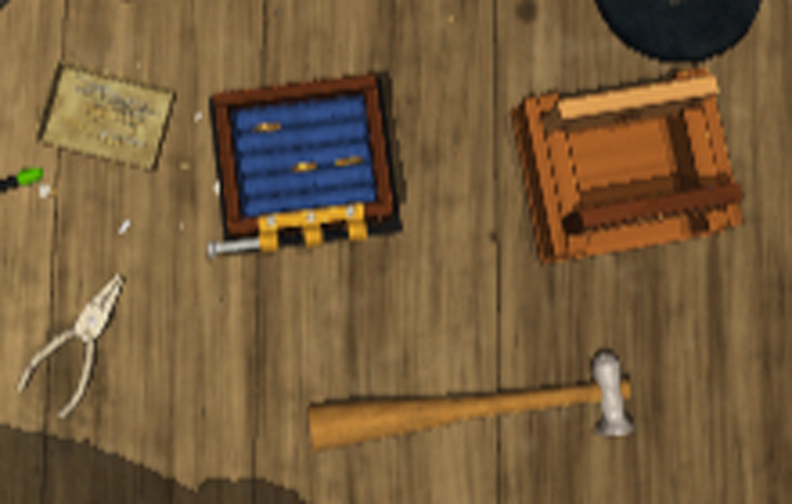

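```bash
cat >> h.py <<'E'
def fitline(xy):
    c=xy.mean(0);u,s,v=np.linalg.svd(xy-c);d=v[0]
    return c,d,s
def goto(pos,yaw,n=8,s=None):
    """plan rows: tool y down, tool z horizontally at yaw (world deg). prints tool-frame rows"""
    s=s or robot.observe()
    R0=q2R(s['tool_rot']);p=np.array(s['tcp_pos'])
    z=np.array([np.cos(np.radians(yaw)),np.sin(np.radians(yaw)),0]);y=np.array([0,0,-1.]);x=np.cross(y,z)
    R1=np.stack([x,y,z],1)
    rv=R.from_matrix(R0.T@R1).as_rotvec(degrees=True)
    d=R0.T@(np.array(pos)-p)
    print('turn (tool deg)',rv.round(2),'shift in current tool',d.round(4),'dist',np.linalg.norm(d).round(4))
    # rows with simultaneous turn
    Rc=R0.copy();
    for i in range(n):
        dd=Rc.T@((np.array(pos)-p)/n)
        print(dict(dx=dd[0].round(4),dy=dd[1].round(4),dz=dd[2].round(4),rx=(rv[0]/n).round(2),ry=(rv[1]/n).round(2),rz=(rv[2]/n).round(2)))
        Rc=Rc@R.from_rotvec(rv/n,degrees=True).as_matrix()
E
python3 - <<'E'
from h import *
s=robot.observe();print(q2R(s['tool_rot']).round(3))
im=cam('top');P=cloud(im)
def box(x0,x1,y0,y1,z0,z1): 
    m=(P[...,0]>x0)&(P[...,0]<x1)&(P[...,1]>y0)&(P[...,1]<y1)&(P[...,2]>z0)&(P[...,2]<z1); return P[m]
print('bench z',np.nanmedian(box(.4,.5,-.15,-.08,-.03,.03)[:,2]))
for nm,b in dict(dark=(.45,.53,-.31,-.15,.098,.12),pale=(.53,.6,-.31,-.13,.098,.12)).items():
    q=box(*b);c,d,sv=fitline(q[:,:2]);t=(q[:,:2]-c)@d
    print(nm,len(q),c,q[:,2].mean(),'yaw line',np.degrees(np.arctan2(d[1],d[0])),'range',t.min(),t.max(),'mid',c+d*(t.min()+t.max())/2,sv/np.sqrt(len(q)))
q=box(.42,.63,-.1,.1,.058,.075);print(len(q))
r=cv2.minAreaRect(q[:,:2].astype(np.float32)*1000);print(r,q[:,2].mean())
E
```

```text
[[ 0.932 -0.     0.363]
 [-0.363  0.     0.932]
 [-0.    -1.    -0.   ]]
bench z -0.000708790435399842
dark 252 [ 0.48872894 -0.22757957] 0.10666437735144892 yaw line -79.6804487649728 range -0.05069928935119747 0.0520962237688388 mid [ 0.48885406 -0.22826674] [0.03022581 0.00357938]
pale 253 [ 0.55735768 -0.21613796] 0.10618683344441711 yaw line -79.70704779668662 range -0.051304516657485755 0.052076636655942025 mid [ 0.55742666 -0.21651781] [0.03012816 0.00369436]
738
((517.8451538085938, 3.5268630981445312), (109.84257507324219, 122.43417358398438), 7.410816669464111) 0.0648567361518786
```

Run:
```python
from h import *
goto([.49,.01,.26],8,12)
```

```text
turn (tool deg) [ 0.  60.7 -0. ] shift in current tool [ 0.4529 -0.0068 -0.4627] dist 0.6475
{'dx': np.float64(0.0377), 'dy': np.float64(-0.0006), 'dz': np.float64(-0.0386), 'rx': np.float64(0.0), 'ry': np.float64(5.06), 'rz': np.float64(-0.0)}
{'dx': np.float64(0.041), 'dy': np.float64(-0.0006), 'dz': np.float64(-0.0351), 'rx': np.float64(0.0), 'ry': np.float64(5.06), 'rz': np.float64(-0.0)}
{'dx': np.float64(0.0439), 'dy': np.float64(-0.0006), 'dz': np.float64(-0.0313), 'rx': np.float64(0.0), 'ry': np.float64(5.06), 'rz': np.float64(-0.0)}
{'dx': np.float64(0.0465), 'dy': np.float64(-0.0006), 'dz': np.float64(-0.0273), 'rx': np.float64(0.0), 'ry': np.float64(5.06), 'rz': np.float64(-0.0)}
{'dx': np.float64(0.0487), 'dy': np.float64(-0.0006), 'dz': np.float64(-0.0231), 'rx': np.float64(0.0), 'ry': np.float64(5.06), 'rz': np.float64(-0.0)}
{'dx': np.float64(0.0506), 'dy': np.float64(-0.0006), 'dz': np.float64(-0.0187), 'rx': np.float64(0.0), 'ry': np.float64(5.06), 'rz': np.float64(-0.0)}
{'dx': np.float64(0.0521), 'dy': np.float64(-0.0006), 'dz': np.float64(-0.0142), 'rx': np.float64(0.0), 'ry': np.float64(5.06), 'rz': np.float64(-0.0)}
{'dx': np.float64(0.0531), 'dy': np.float64(-0.0006), 'dz': np.float64(-0.0096), 'rx': np.float64(0.0), 'ry': np.float64(5.06), 'rz': np.float64(-0.0)}
{'dx': np.float64(0.0537), 'dy': np.float64(-0.0006), 'dz': np.float64(-0.0048), 'rx': np.float64(0.0), 'ry': np.float64(5.06), 'rz': np.float64(-0.0)}
{'dx': np.float64(0.054), 'dy': np.float64(-0.0006), 'dz': np.float64(-0.0001), 'rx': np.float64(0.0), 'ry': np.float64(5.06), 'rz': np.float64(-0.0)}
{'dx': np.float64(0.0538), 'dy': np.float64(-0.0006), 'dz': np.float64(0.0047), 'rx': np.float64(0.0), 'ry': np.float64(5.06), 'rz': np.float64(-0.0)}
{'dx': np.float64(0.0531), 'dy': np.float64(-0.0006), 'dz': np.float64(0.0094), 'rx': np.float64(0.0), 'ry': np.float64(5.06), 'rz': np.float64(-0.0)}
```

Request:
jog_arm(series=[{"dx": 0.038, "dy": -0.001, "dz": -0.039, "ry": 5, "claw": -1}, {"dx": 0.041, "dz": -0.035, "ry": 5, "claw": -1}, {"dx": 0.044, "dz": -0.031, "ry": 5, "claw": -1}, {"dx": 0.0465, "dz": -0.027, "ry": 5, "claw": -1}, {"dx": 0.0485, "dz": -0.023, "ry": 5, "claw": -1}, {"dx": 0.0505, "dz": -0.019, "ry": 5, "claw": -1}, {"dx": 0.052, "dz": -0.014, "ry": 5, "claw": -1}, {"dx": 0.053, "dz": -0.01, "ry": 5, "claw": -1}])

```text
schema error: expected keys claw, dx, dy, dz, rx, ry, rz
```

Request:
jog_arm(series=[{"dx": 0.054, "dz": -0.005, "ry": 5, "claw": -1}, {"dx": 0.054, "dz": 0, "ry": 5, "claw": -1}, {"dx": 0.054, "dz": 0.005, "ry": 5, "claw": -1}, {"dx": 0.053, "dz": 0.009, "ry": 5.5, "claw": -1}, {"claw": -1}])

```text
schema error: expected keys claw, dx, dy, dz, rx, ry, rz
```

Run:
```python
from h import *
s=robot.observe();print(s['time_s'],s['tcp_pos'],s['joint_positions'].round(3),s['qvel'].round(3),q2R(s['tool_rot']).round(3))
im=cam('wrist');save(im,'w1');np.save('w1.npy',cloud(im));P=cloud(im);np.savez('w1.npz',W=im['W'],f=im['f'],cx=im['cx'],cy=im['cy'],P=P,c=im['color'])
for t in ['box_hinge','jewel_box']:
  for r in robot.recognise(t,'wrist')[:2]:
    p=np.array(r['position']); print(t,r['conf'],im['W'][:3,:3]@p+im['W'][:3,3])
```

```text
1.45 [0.23611792 0.60560252 0.25324759] [-1.297  0.383  0.044  1.598 -0.018  1.161 -0.05 ] [ 0.001  0.001 -0.001  0.001  0.    -0.    -0.   ] [[ 0.932 -0.     0.363]
 [-0.363 -0.     0.932]
 [-0.    -1.    -0.   ]]
```

View pics/w1.png

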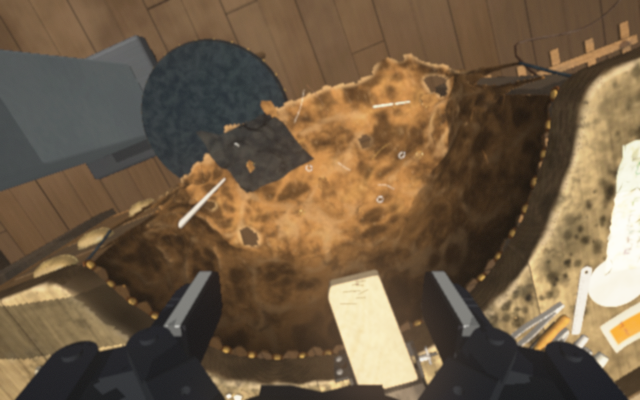

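Request:
jog_arm(series=[{"dx": 0.038, "dy": -0.001, "dz": -0.039, "rx": 0, "ry": 5, "rz": 0, "claw": -1}, {"dx": 0.041, "dy": 0, "dz": -0.035, "rx": 0, "ry": 5, "rz": 0, "claw": -1}, {"dx": 0.044, "dy": 0, "dz": -0.031, "rx": 0, "ry": 5, "rz": 0, "claw": -1}, {"dx": 0.0465, "dy": 0, "dz": -0.027, "rx": 0, "ry": 5, "rz": 0, "claw": -1}, {"dx": 0.0485, "dy": 0, "dz": -0.023, "rx": 0, "ry": 5, "rz": 0, "claw": -1}, {"dx": 0.0505, "dy": 0, "dz": -0.019, "rx": 0, "ry": 5, "rz": 0, "claw": -1}, {"dx": 0.052, "dy": 0, "dz": -0.014, "rx": 0, "ry": 5, "rz": 0, "claw": -1}, {"dx": 0.053, "dy": 0, "dz": -0.01, "rx": 0, "ry": 5, "rz": 0, "claw": -1}])

```text
time_s: 2.6
tcp_pos: [0.4074, 0.2078, 0.2547]
tool_rot: [0.608, -0.607, 0.361, -0.361]
wrist_force: [1.2, -0.4, -0.4]
finger_gap: 0.0853
```

Request:
jog_arm(series=[{"dx": 0.054, "dy": 0, "dz": -0.005, "rx": 0, "ry": 5, "rz": 0, "claw": -1}, {"dx": 0.054, "dy": 0, "dz": 0, "rx": 0, "ry": 5, "rz": 0, "claw": -1}, {"dx": 0.054, "dy": 0, "dz": 0.005, "rx": 0, "ry": 5, "rz": 0, "claw": -1}, {"dx": 0.053, "dy": 0, "dz": 0.009, "rx": 0, "ry": 5.5, "rz": 0, "claw": -1}, {"dx": 0, "dy": 0, "dz": 0, "rx": 0, "ry": 0, "rz": 0, "claw": -1}])

```text
time_s: 3.22
tcp_pos: [0.4946, 0.0057, 0.255]
tool_rot: [0.532, -0.532, 0.465, -0.467]
wrist_force: [-1.1, 0.4, 0.1]
finger_gap: 0.0855
```

Run:
```python
from h import *
s=robot.observe();print(s['time_s'],s['tcp_pos'],s['joint_positions'].round(3),s['qvel'].round(3),q2R(s['tool_rot']).round(3))
im=cam('wrist');save(im,'w2');P=cloud(im);np.savez('w2.npz',W=im['W'],f=im['f'],cx=im['cx'],cy=im['cy'],P=P,c=im['color'])
```

```text
3.225 [0.49458748 0.00568525 0.25504133] [-0.679  0.08   0.616  1.987 -0.05   1.087  0.092] [-0.042 -0.009 -0.091  0.022 -0.042  0.017 -0.01 ] [[ 0.133  0.002  0.991]
 [-0.991 -0.002  0.133]
 [ 0.002 -1.     0.002]]
```

View pics/w2.png

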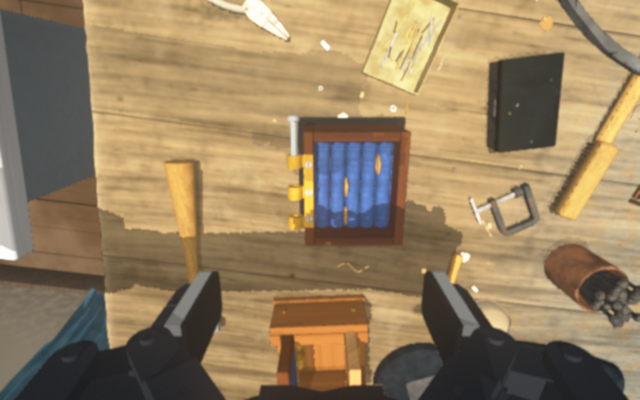

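```bash
cat > box.py <<'E'
from h import *
import sys
d=np.load(sys.argv[1]);P=d['P'];c=d['c']
def sel(m): return P[m]
inb=(P[...,0]>.42)&(P[...,0]<.64)&(P[...,1]>-.1)&(P[...,1]<.1)
b=P[(P[...,0]>.40)&(P[...,0]<.46)&(P[...,1]>-.1)&(P[...,1]<.05)];print('bench z',np.nanmedian(b[:,2]))
rim=inb&(abs(P[...,2]-.0645)<.004)
hsv=cv2.cvtColor(c,cv2.COLOR_RGB2HSV)
gold=(hsv[...,0]>15)&(hsv[...,0]<32)&(hsv[...,1]>150)&(hsv[...,2]>120)
print('rim z',np.median(P[rim][:,2]), rim.sum())
r=cv2.minAreaRect((P[rim&~gold][:,:2]*1000).astype(np.float32));print('rim rect',r)
g=inb&gold&(P[...,2]>.05)&(P[...,2]<.08)
v,u=np.nonzero(g);print('gold px',u.min(),u.max(),v.min(),v.max())
k=g&(P[...,2]>.067);q=P[k];print('knuckle',len(q),q.min(0),q.max(0))
cc,dd,sv=fitline(q[:,:2]);print(cc,np.degrees(np.arctan2(dd[1],dd[0]))%180,sv/np.sqrt(len(q)))
n,lab,st,cen=cv2.connectedComponentsWithStats(k.astype(np.uint8))
for i in range(1,n):
    if st[i,4]>15:
        q=P[lab==i];print(st[i],q.mean(0).round(4),q[:,2].max().round(4),q.min(0).round(4),q.max(0).round(4))
E
python3 box.py w2.npz
python3 - <<'E'
import cv2
a=cv2.imread('pics/w2.png');cv2.imwrite('pics/w2z.png',cv2.resize(a[100:260,270:430],None,fx=3.7,fy=3.7,interpolation=cv2.INTER_CUBIC))
E
```

```text
bench z 0.27704722571282725
rim z 0.0639470999549282 4485
rim rect ((518.4230346679688, 3.8977890014648438), (109.34315490722656, 124.2029037475586), 7.610660552978516)
gold px 287 379 153 229
knuckle 497 [ 0.46107729 -0.04441305  0.06703962] [0.48115003 0.02588217 0.07259638]
[ 0.47134451 -0.00730034] 97.28372744241838 [0.02349281 0.00351198]
[287 155  15  14 179] [0.4679 0.0194 0.0695] 0.0719 [0.4611 0.0132 0.0671] [0.4745 0.0259 0.0719]
[288 187  14  13 168] [ 0.4715 -0.0088  0.0697] 0.0726 [ 0.4649 -0.0158  0.067 ] [ 0.4778 -0.0028  0.0726]
[289 216  14  14 150] [ 0.4752 -0.0374  0.0697] 0.0719 [ 0.4689 -0.0444  0.067 ] [ 0.4812 -0.0314  0.0719]
```

View pics/w2z.png

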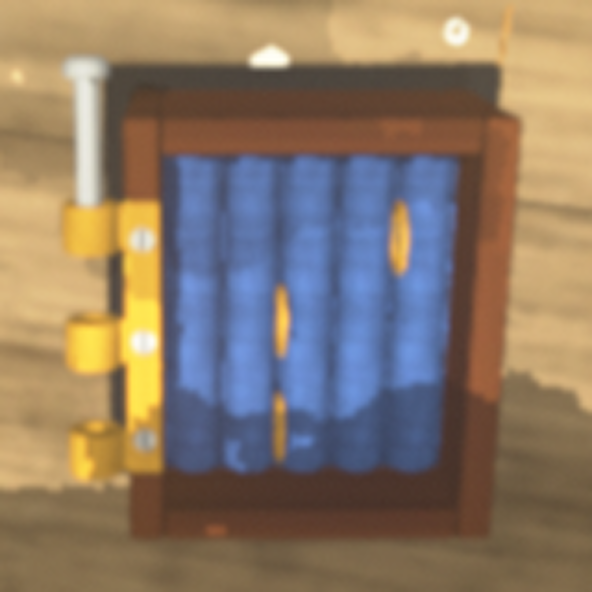

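Run:
```python
from h import *
goto([.488,-.228,.20],10.3,5)
```

```text
turn (tool deg) [-0.04 -2.4   0.01] shift in current tool [ 0.2338  0.0547 -0.0383] dist 0.2432
{'dx': np.float64(0.0468), 'dy': np.float64(0.0109), 'dz': np.float64(-0.0077), 'rx': np.float64(-0.01), 'ry': np.float64(-0.48), 'rz': np.float64(0.0)}
{'dx': np.float64(0.0467), 'dy': np.float64(0.0109), 'dz': np.float64(-0.0081), 'rx': np.float64(-0.01), 'ry': np.float64(-0.48), 'rz': np.float64(0.0)}
{'dx': np.float64(0.0466), 'dy': np.float64(0.0109), 'dz': np.float64(-0.0084), 'rx': np.float64(-0.01), 'ry': np.float64(-0.48), 'rz': np.float64(0.0)}
{'dx': np.float64(0.0466), 'dy': np.float64(0.0109), 'dz': np.float64(-0.0088), 'rx': np.float64(-0.01), 'ry': np.float64(-0.48), 'rz': np.float64(0.0)}
{'dx': np.float64(0.0465), 'dy': np.float64(0.0109), 'dz': np.float64(-0.0092), 'rx': np.float64(-0.01), 'ry': np.float64(-0.48), 'rz': np.float64(0.0)}
```

Request:
jog_arm(series=[{"dx": 0.047, "dy": 0.011, "dz": -0.008, "rx": 0, "ry": -0.5, "rz": 0, "claw": 0.1}, {"dx": 0.047, "dy": 0.011, "dz": -0.008, "rx": 0, "ry": -0.5, "rz": 0, "claw": 0.1}, {"dx": 0.047, "dy": 0.011, "dz": -0.008, "rx": 0, "ry": -0.5, "rz": 0, "claw": 0.1}, {"dx": 0.0465, "dy": 0.011, "dz": -0.009, "rx": 0, "ry": -0.5, "rz": 0, "claw": 0.1}, {"dx": 0.0465, "dy": 0.011, "dz": -0.009, "rx": 0, "ry": -0.5, "rz": 0, "claw": 0.1}, {"dx": 0, "dy": 0, "dz": 0, "rx": 0, "ry": 0, "rz": 0, "claw": 0.1}, {"dx": 0, "dy": 0, "dz": 0, "rx": 0, "ry": 0, "rz": 0, "claw": 0.1}])

```text
time_s: 4.15
tcp_pos: [0.4897, -0.2244, 0.1989]
tool_rot: [0.545, -0.545, 0.451, -0.45]
wrist_force: [-0.5, 0.2, 0.6]
finger_gap: 0.0382
```

Run:
```python
from h import *
s=robot.observe();print(s['time_s'],s['tcp_pos'],s['joint_positions'].round(3),s['qvel'].round(3),q2R(s['tool_rot']).round(4),s['finger_gap'])
im=cam('wrist');save(im,'w3');P=cloud(im);np.savez('w3.npz',W=im['W'],f=im['f'],cx=im['cx'],cy=im['cy'],P=P,c=im['color'])
m=(abs(P[...,2]-.108)<.006)&(P[...,0]>.44)&(P[...,0]<.6)&(P[...,1]>-.3)&(P[...,1]<-.15)
n,lab,st,cen=cv2.connectedComponentsWithStats(m.astype(np.uint8))
for i in range(1,n):
    if st[i,4]>100:
        q=P[lab==i];c,d,sv=fitline(q[:,:2]);t=(q[:,:2]-c)@d
        print(st[i],q.mean(0),np.median(q[:,2]),np.degrees(np.arctan2(d[1],d[0]))%180,c+d*(t.min()+t.max())/2,t.min(),t.max(),cv2.minAreaRect((q[:,:2]*1000).astype(np.float32)))
```

```text
4.15 [ 0.48966563 -0.22443019  0.19891199] [-0.3    0.287  0.758  1.947 -0.235  0.998  0.755] [-0.021 -0.011 -0.014  0.001  0.001 -0.002  0.002] [[ 1.879e-01 -5.000e-04  9.822e-01]
 [-9.822e-01  1.600e-03  1.879e-01]
 [-1.700e-03 -1.000e+00 -2.000e-04]] 0.038234622580577284
[ 312  145   20  150 2746] [ 0.48884347 -0.22552921  0.10667294] 0.10674082302968636 100.00223186488198 [ 0.48948735 -0.22918004] -0.0483000020469683 0.055714337902532975 ((489.5041809082031, -229.1736297607422), (12.030807495117188, 104.0282211303711), 10.1608247756958)
[ 411  146   36  150 2905] [ 0.55677134 -0.21289392  0.10642106] 0.10662067265761666 100.1790592197198 [ 0.55752935 -0.21711562] -0.056322869005998255 0.047744430595680294 ((558.1734008789062, -217.0006866455078), (12.706777572631836, 104.06751251220703), 10.14125919342041)
```

View pics/w3.png

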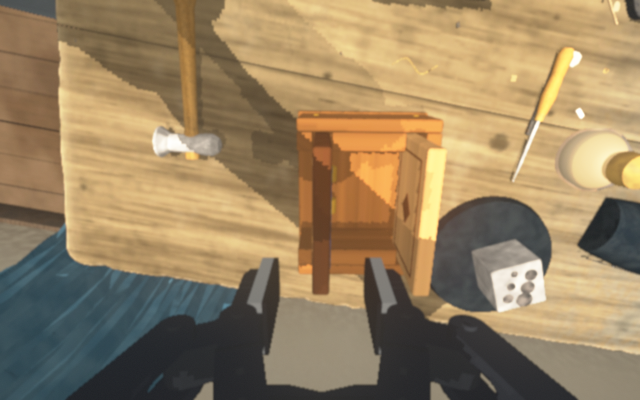

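Run:
```python
from h import *
goto([.4895,-.2292,.096],10.15,3)
```

```text
turn (tool deg) [-0.01  0.76 -0.1 ] shift in current tool [ 0.0053  0.1031 -0.0015] dist 0.1032
{'dx': np.float64(0.0018), 'dy': np.float64(0.0344), 'dz': np.float64(-0.0005), 'rx': np.float64(-0.0), 'ry': np.float64(0.25), 'rz': np.float64(-0.03)}
{'dx': np.float64(0.0018), 'dy': np.float64(0.0344), 'dz': np.float64(-0.0005), 'rx': np.float64(-0.0), 'ry': np.float64(0.25), 'rz': np.float64(-0.03)}
{'dx': np.float64(0.0017), 'dy': np.float64(0.0344), 'dz': np.float64(-0.0005), 'rx': np.float64(-0.0), 'ry': np.float64(0.25), 'rz': np.float64(-0.03)}
```

Request:
jog_arm(series=[{"dx": 0.0053, "dy": 0.03, "dz": -0.0015, "rx": 0, "ry": 0.7, "rz": -0.1, "claw": 0.1}, {"dx": 0, "dy": 0.03, "dz": 0, "rx": 0, "ry": 0, "rz": 0, "claw": 0.1}, {"dx": 0, "dy": 0.025, "dz": 0, "rx": 0, "ry": 0, "rz": 0, "claw": 0.1}, {"dx": 0, "dy": 0.018, "dz": 0, "rx": 0, "ry": 0, "rz": 0, "claw": 0.1}, {"dx": 0, "dy": 0, "dz": 0, "rx": 0, "ry": 0, "rz": 0, "claw": 0.1}, {"dx": 0, "dy": 0, "dz": 0, "rx": 0, "ry": 0, "rz": 0, "claw": 0.1}], newtons=40)

```text
time_s: 4.95
tcp_pos: [0.4897, -0.2319, 0.0971]
tool_rot: [-0.542, 0.542, -0.453, 0.455]
wrist_force: [0.3, -0.3, -0.6]
finger_gap: 0.0384
```

```bash
cat > look.py <<'E'
from h import *
import sys
s=robot.observe();Rt=q2R(s['tool_rot'])
print(s['time_s'],s['tcp_pos'].round(4),'yaw',np.degrees(np.arctan2(Rt[1,2],Rt[0,2])).round(2),'tilt',Rt[2].round(4),'F',s['wrist_force'].round(2),'M',s['moment'].round(3),'gap',s['finger_gap'])
n=sys.argv[1];im=cam('wrist');save(im,n);P=cloud(im);np.savez(n+'.npz',W=im['W'],f=im['f'],cx=im['cx'],cy=im['cy'],P=P,c=im['color'],tcp=s['tcp_pos'],R=Rt)
E
python3 look.py w4
```

```text
4.95 [ 0.4897 -0.2319  0.0971] yaw 10.05 tilt [ 0.0023 -1.      0.0016] F [ 0.26 -0.32 -0.59] M [ 0.01  -0.022  0.003] gap 0.03842636939775491
```

View pics/w4.png

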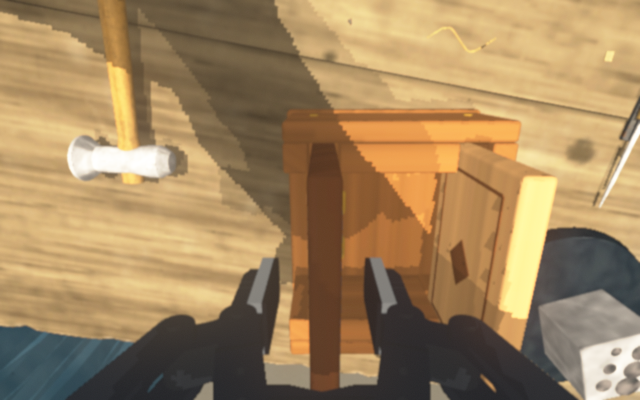

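Request:
jog_arm(series=[{"dx": 0, "dy": 0, "dz": 0, "rx": 0, "ry": 0, "rz": 0, "claw": 0.4}, {"dx": 0, "dy": 0, "dz": 0, "rx": 0, "ry": 0, "rz": 0, "claw": 0.6}, {"dx": 0, "dy": 0, "dz": 0, "rx": 0, "ry": 0, "rz": 0, "claw": 0.75}, {"dx": 0, "dy": 0, "dz": 0, "rx": 0, "ry": 0, "rz": 0, "claw": 1}, {"dx": 0, "dy": 0, "dz": 0, "rx": 0, "ry": 0, "rz": 0, "claw": 1}, {"dx": 0, "dy": 0, "dz": 0, "rx": 0, "ry": 0, "rz": 0, "claw": 1}], newtons=50)

```text
time_s: 5.75
tcp_pos: [0.4893, -0.2322, 0.0967]
tool_rot: [-0.542, 0.542, -0.454, 0.455]
wrist_force: [-0.1, 1.2, 4.1]
finger_gap: 0.0113
```

```bash
python3 look.py w5
```

```text
5.75 [ 0.4893 -0.2322  0.0967] yaw 10.0 tilt [ 0.002 -1.     0.001] F [-0.07  1.19  4.11] M [ 0.094 -0.099 -0.039] gap 0.011321343504306967
```

View pics/w5.png

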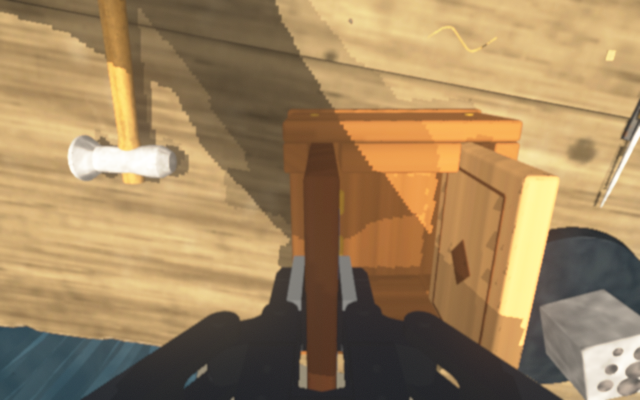

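Request:
jog_arm(series=[{"dx": 0, "dy": -0.006, "dz": 0, "rx": 0, "ry": 0, "rz": 0, "claw": 1}, {"dx": 0, "dy": -0.01, "dz": 0, "rx": 0, "ry": 0, "rz": 0, "claw": 1}, {"dx": 0, "dy": -0.012, "dz": 0, "rx": 0, "ry": 0, "rz": 0, "claw": 1}, {"dx": 0, "dy": -0.014, "dz": 0, "rx": 0, "ry": 0, "rz": 0, "claw": 1}, {"dx": 0, "dy": -0.02, "dz": 0, "rx": 0, "ry": 0, "rz": 0, "claw": 1}, {"dx": 0, "dy": -0.025, "dz": 0, "rx": 0, "ry": 0, "rz": 0, "claw": 1}, {"dx": 0, "dy": -0.02, "dz": 0, "rx": 0, "ry": 0, "rz": 0, "claw": 1}, {"dx": 0, "dy": 0, "dz": 0, "rx": 0, "ry": 0, "rz": 0, "claw": 1}])

```text
time_s: 6.8
tcp_pos: [0.4895, -0.233, 0.2057]
tool_rot: [0.542, -0.541, 0.453, -0.457]
wrist_force: [0.2, -0.3, -0.5]
finger_gap: 0.0115
```

```bash
python3 look.py w6
python3 - <<'E'
from h import *
im=cam('scene');save(im,'s6');a=im['color'][:,:,::-1]
cv2.imwrite('pics/s6z.png',cv2.resize(a[120:345,225:445],None,fx=3.4,fy=2.66*1.28,interpolation=cv2.INTER_CUBIC)[:600])
E
```

```text
6.8 [ 0.4895 -0.233   0.2057] yaw 9.94 tilt [ 0.0032 -1.      0.0039] F [ 0.15 -0.27 -0.51] M [ 0.033  0.004 -0.016] gap 0.011459527250342572
```

View pics/w6.png

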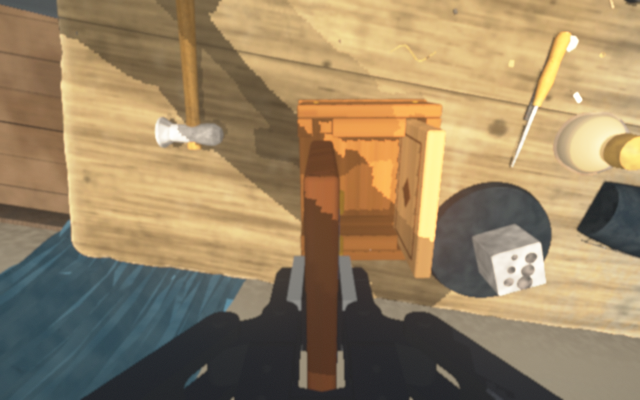

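View pics/s6.png

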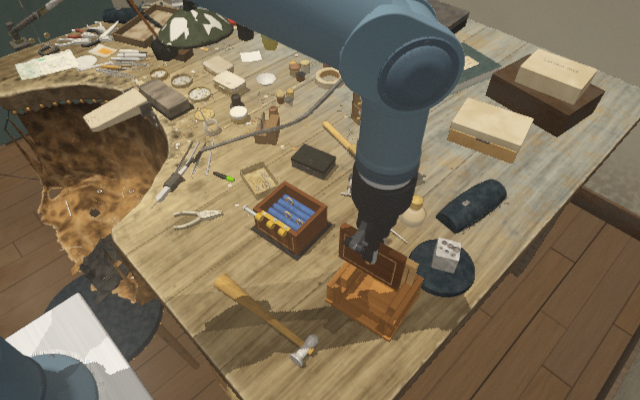

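```bash
cat > lid.py <<'E'
from h import *
import sys
for n in sys.argv[1:]:
    d=np.load(n+'.npz');P=d['P'];T=(P-d['tcp'])@d['R']  # tool coords
    hsv=cv2.cvtColor(d['c'],cv2.COLOR_RGB2HSV)
    m=(abs(T[...,2])<.02)&(abs(T[...,1]+.011)<.008)&(T[...,0]<.06)&(T[...,0]>-.075)
    m[:, :300]=False;m[:,345:]=False
    q=T[m]; 
    top=q[abs(q[:,1]-np.median(q[:,1]))<.0035]
    A=np.c_[top[:,0],top[:,2],np.ones(len(top))];co=np.linalg.lstsq(A,top[:,1],rcond=None)[0]
    print(n,len(q),len(top),'median y',np.median(q[:,1]),'plane slope x,z deg',np.degrees(co[:2]).round(2),co[2])
    r=cv2.minAreaRect((top[:,[0,2]]*1000).astype(np.float32));print(r)
    # per-x-slice z centre
    for x0 in np.arange(-.056,.04,.012):
        s=top[(top[:,0]>x0)&(top[:,0]<x0+.012)]
        if len(s)>10: print('  x',round(x0+.006,3),'z edges',s[:,2].min().round(4),s[:,2].max().round(4),'mid',((s[:,2].min()+s[:,2].max())/2).round(4),'y',np.median(s[:,1]).round(4))
    print('xrange',top[:,0].min(),top[:,0].max())
E
python3 lid.py w5 w6
```

```text
w5 7990 7329 median y -0.010140937098995065 plane slope x,z deg [-0.05  0.03] -0.010106789261459324
((-10.105030059814453, -0.6235799789428711), (16.082277297973633, 89.57798767089844), 88.49847412109375)
  x -0.05 z edges -0.0068 0.0052 mid -0.0008 y -0.0101
  x -0.038 z edges -0.0068 0.0052 mid -0.0008 y -0.0101
  x -0.026 z edges -0.0068 0.0052 mid -0.0008 y -0.0101
  x -0.014 z edges -0.0086 0.0075 mid -0.0006 y -0.0101
  x -0.002 z edges -0.0081 0.0072 mid -0.0004 y -0.0102
  x 0.01 z edges -0.008 0.0069 mid -0.0006 y -0.0101
  x 0.022 z edges -0.0068 0.0051 mid -0.0009 y -0.01
  x 0.034 z edges -0.0066 0.0051 mid -0.0008 y -0.01
xrange -0.05490489553697245 0.03466928722406543
w6 8001 7334 median y -0.010122586895439977 plane slope x,z deg [-0.05  0.08] -0.010089697316946564
((-10.315444946289062, -0.6009645462036133), (16.145753860473633, 89.29722595214844), 87.44355010986328)
  x -0.05 z edges -0.0068 0.0051 mid -0.0009 y -0.0101
  x -0.038 z edges -0.0068 0.0052 mid -0.0008 y -0.0101
  x -0.026 z edges -0.0068 0.0052 mid -0.0008 y -0.0101
  x -0.014 z edges -0.0087 0.0075 mid -0.0006 y -0.0101
  x -0.002 z edges -0.0084 0.0066 mid -0.0009 y -0.0101
  x 0.01 z edges -0.0079 0.0065 mid -0.0007 y -0.0101
  x 0.022 z edges -0.0068 0.005 mid -0.0009 y -0.01
  x 0.034 z edges -0.0066 0.0051 mid -0.0008 y -0.0099
xrange -0.05499199588800278 0.03442600572618997
```

Run:
```python
from h import *
goto([.417,-.019,.19],7.35,5)
```

```text
turn (tool deg) [0.01 2.63 0.07] shift in current tool [-0.222   0.0131 -0.0332] dist 0.2249
{'dx': np.float64(-0.0444), 'dy': np.float64(0.0026), 'dz': np.float64(-0.0066), 'rx': np.float64(0.0), 'ry': np.float64(0.53), 'rz': np.float64(0.01)}
{'dx': np.float64(-0.0443), 'dy': np.float64(0.0026), 'dz': np.float64(-0.007), 'rx': np.float64(0.0), 'ry': np.float64(0.53), 'rz': np.float64(0.01)}
{'dx': np.float64(-0.0443), 'dy': np.float64(0.0026), 'dz': np.float64(-0.0075), 'rx': np.float64(0.0), 'ry': np.float64(0.53), 'rz': np.float64(0.01)}
{'dx': np.float64(-0.0442), 'dy': np.float64(0.0026), 'dz': np.float64(-0.0079), 'rx': np.float64(0.0), 'ry': np.float64(0.53), 'rz': np.float64(0.01)}
{'dx': np.float64(-0.0441), 'dy': np.float64(0.0027), 'dz': np.float64(-0.0083), 'rx': np.float64(0.0), 'ry': np.float64(0.53), 'rz': np.float64(0.01)}
```

Request:
jog_arm(series=[{"dx": -0.022, "dy": 0.002, "dz": -0.003, "rx": 0, "ry": 0.5, "rz": 0, "claw": 1}, {"dx": -0.04, "dy": 0.002, "dz": -0.006, "rx": 0, "ry": 0.5, "rz": 0, "claw": 1}, {"dx": -0.05, "dy": 0.003, "dz": -0.008, "rx": 0, "ry": 0.5, "rz": 0, "claw": 1}, {"dx": -0.05, "dy": 0.003, "dz": -0.008, "rx": 0, "ry": 0.5, "rz": 0, "claw": 1}, {"dx": -0.04, "dy": 0.002, "dz": -0.008, "rx": 0, "ry": 0.6, "rz": 0, "claw": 1}, {"dx": -0.02, "dy": 0.001, "dz": -0.004, "rx": 0, "ry": 0, "rz": 0.1, "claw": 1}, {"dx": 0, "dy": 0, "dz": 0, "rx": 0, "ry": 0, "rz": 0, "claw": 1}, {"dx": 0, "dy": 0, "dz": 0, "rx": 0, "ry": 0, "rz": 0, "claw": 1}])

```text
time_s: 7.9
tcp_pos: [0.4183, -0.0192, 0.1896]
tool_rot: [-0.531, 0.531, -0.467, 0.467]
wrist_force: [0.2, 0.0, -1.2]
finger_gap: 0.0116
```

```bash
python3 look.py w7; python3 lid.py w7; python3 box.py w7.npz
```

```text
7.9 [ 0.4183 -0.0192  0.1896] yaw 7.33 tilt [ 9.e-04 -1.e+00 -6.e-04] F [ 0.19  0.02 -1.16] M [-0.043 -0.028 -0.03 ] gap 0.011577938249945097
w7 8000 7365 median y -0.01019185986177512 plane slope x,z deg [-0.07  0.31] -0.010173384288921946
((-10.290992736816406, -0.5331296920776367), (89.31499481201172, 16.200719833374023), 1.3297981023788452)
  x -0.05 z edges -0.0069 0.0052 mid -0.0009 y -0.0101
  x -0.038 z edges -0.0068 0.0052 mid -0.0008 y -0.0102
  x -0.026 z edges -0.0069 0.0052 mid -0.0009 y -0.0102
  x -0.014 z edges -0.0087 0.0075 mid -0.0006 y -0.0102
  x -0.002 z edges -0.008 0.0069 mid -0.0006 y -0.0103
  x 0.01 z edges -0.008 0.0065 mid -0.0007 y -0.0101
  x 0.022 z edges -0.0068 0.005 mid -0.0009 y -0.01
  x 0.034 z edges -0.0067 0.0051 mid -0.0008 y -0.01
xrange -0.05502776882195256 0.03439785159198924
bench z 0.20342471999805306
rim z 0.06390556327945285 7303
rim rect ((518.16455078125, 3.7185821533203125), (110.25991821289062, 123.71553039550781), 7.552947521209717)
gold px 385 501 151 245
knuckle 809 [ 0.4609395  -0.0447925   0.06702978] [0.4815246  0.02581263 0.07222401]
[ 0.47073597 -0.00773183] 97.66301258718087 [0.02357575 0.00346464]
[390 152  20  18 287] [0.4671 0.0193 0.0697] 0.0722 [0.4609 0.0131 0.0671] [0.4742 0.0258 0.0722]
[389 192  18  17 275] [ 0.4708 -0.009   0.0696] 0.0721 [ 0.4645 -0.0157  0.067 ] [ 0.478  -0.0027  0.0721]
[386 229  18  17 247] [ 0.4748 -0.0377  0.0697] 0.0719 [ 0.469  -0.0448  0.067 ] [ 0.4815 -0.0315  0.0719]
```

View pics/w7.png

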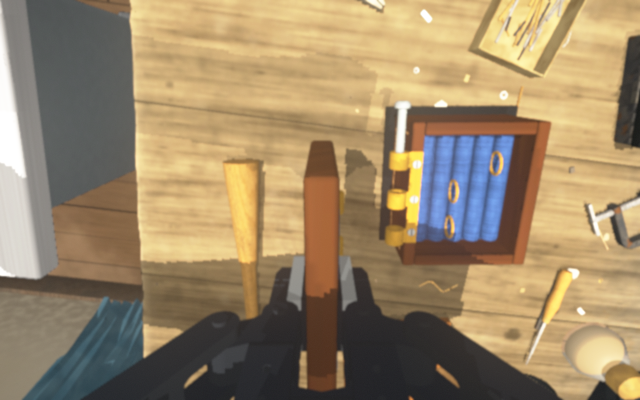

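```bash
cat > hinge.py <<'E'
from h import *
import sys
from scipy.optimize import least_squares
def hinge(n,verbose=True):
    d=np.load(n+'.npz');P=d['P'];T=(P-d['tcp'])@d['R'];c=d['c']
    hsv=cv2.cvtColor(c,cv2.COLOR_RGB2HSV)
    gold=(hsv[...,0]>15)&(hsv[...,0]<32)&(hsv[...,1]>150)&(hsv[...,2]>90)
    m=gold&(P[...,2]>.064)&(P[...,2]<.076)&(P[...,0]>.44)&(P[...,0]<.5)&(P[...,1]>-.06)&(P[...,1]<.04)
    # exclude leaf: x beyond
    q=T[m]
    def f(p):
        z0,y0,a,b=p
        dz=q[:,2]-z0-a*q[:,0];dy=q[:,1]-y0-b*q[:,0]
        return np.hypot(dz,dy)-.007
    z00=np.median(q[:,2]);
    r=least_squares(f,[z00,np.median(q[:,1])+.005,0,0],loss='soft_l1',f_scale=.0003)
    z0,y0,a,b=r.x
    res=f(r.x)
    print(n,'axis in tool: z',z0.round(5),'y',y0.round(5),'slope dz/dx deg',np.degrees(a).round(2),'dy/dx deg',np.degrees(b).round(2),'rms',np.median(abs(res)).round(5),len(q))
    good=q[abs(res)<.0008]
    xs=np.sort(good[:,0]);gaps=np.nonzero(np.diff(xs)>.006)[0]
    ends=[xs[0]]+[e for g in gaps for e in (xs[g],xs[g+1])]+[xs[-1]]
    print(' x ends',np.round(ends,4))
    return r.x,ends
if __name__=='__main__':
    for n in sys.argv[1:]: hinge(n)
E
python3 hinge.py w2 w7
```

```text
Traceback (most recent call last):
  File "hinge.py", line 26, in <module>
    for n in sys.argv[1:]: hinge(n)
                           ~~~~~^^^
  File "hinge.py", line 5, in hinge
    d=np.load(n+'.npz');P=d['P'];T=(P-d['tcp'])@d['R'];c=d['c']
                                      ~^^^^^^^
KeyError: 'tcp is not a file in the archive'
```

```bash
python3 hinge.py w7
```

```text
w7 axis in tool: z 0.05589 y 0.12556 slope dz/dx deg 0.57 dy/dx deg 0.09 rms 0.00117 1512
 x ends [-0.0382  0.0322]
```

```bash
sed -i 's/P\[...,2\]>.064/P[...,2]>.0674/' hinge.py; python3 hinge.py w7
```

```text
w7 axis in tool: z 0.05403 y 0.12583 slope dz/dx deg 0.22 dy/dx deg 0.1 rms 0.00037 781
 x ends [-0.0379 -0.0262 -0.0092  0.0028  0.0195  0.0318]
```

Run:
```python
from h import *
d=np.load('w7.npz');P=d['P'];T=(P-d['tcp'])@d['R'];c=d['c']
hsv=cv2.cvtColor(c,cv2.COLOR_RGB2HSV)
gold=(hsv[...,0]>12)&(hsv[...,0]<32)&(hsv[...,1]>140)&(hsv[...,2]>60)
m=gold&(T[...,1]>.05)&(T[...,1]<.09)&(abs(T[...,2]-.01)<.01)
q=T[m];print(len(q))
for x0 in np.arange(-.03,.03,.004):
    s=q[(q[:,0]>x0)&(q[:,0]<x0+.004)]
    if len(s): print(round(x0+.002,3),len(s),s[:,1].min().round(4),s[:,1].max().round(4),s[:,2].min().round(4),s[:,2].max().round(4))
a=c[170:280,290:380,::-1];cv2.imwrite('pics/w7z.png',cv2.resize(a,None,fx=5,fy=5,interpolation=cv2.INTER_CUBIC))
# box fit residual by angle
m=(P[...,2]>.066)&(P[...,2]<.076)&(T[...,2]>.044)&(T[...,2]<.064)&(abs(T[...,0]+.003)<.006)
q=T[m]
for z0 in np.arange(.045,.064,.002):
    s=q[(q[:,2]>z0)&(q[:,2]<z0+.002)]
    if len(s): print(round(z0+.001,3),len(s),s[:,1].min().round(4),np.median(s[:,1]).round(4))
```

```text
145
-0.024 17 0.0701 0.0753 0.0097 0.0116
-0.02 28 0.0697 0.0735 0.0097 0.0117
-0.016 24 0.0697 0.0737 0.0098 0.0118
-0.012 16 0.0703 0.0742 0.0099 0.0118
0.004 14 0.0709 0.0779 0.0102 0.0116
0.008 17 0.0705 0.0733 0.0102 0.0116
0.012 22 0.0705 0.0739 0.0097 0.0117
0.016 5 0.0708 0.0731 0.0104 0.0117
0.048 38 0.12 0.1219
0.05 54 0.1186 0.1203
0.052 46 0.1182 0.1193
0.054 44 0.1174 0.1188
0.056 43 0.118 0.1193
0.058 36 0.1184 0.1201
0.06 21 0.1208 0.1219
```

View pics/w7z.png

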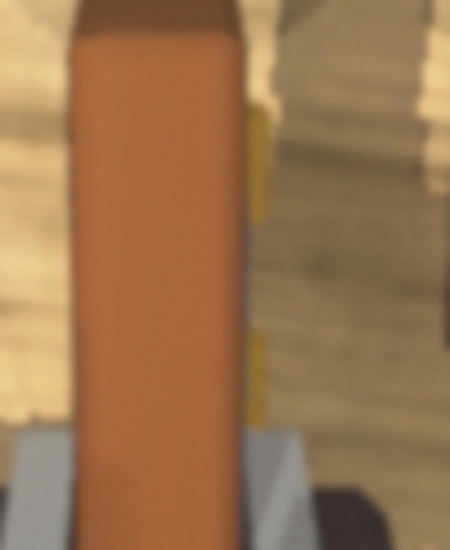

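Request:
jog_arm(series=[{"dx": 0, "dy": 0, "dz": 0.008, "rx": 0, "ry": 0, "rz": 0, "claw": 1}, {"dx": 0, "dy": 0, "dz": 0.016, "rx": 0, "ry": -0.2, "rz": 0, "claw": 1}, {"dx": 0, "dy": 0, "dz": 0.016, "rx": 0, "ry": 0, "rz": 0, "claw": 1}, {"dx": 0, "dy": 0, "dz": 0.009, "rx": 0, "ry": 0, "rz": 0, "claw": 1}, {"dx": 0, "dy": 0.012, "dz": 0, "rx": 0, "ry": 0, "rz": 0, "claw": 1}, {"dx": 0, "dy": 0.012, "dz": 0, "rx": 0, "ry": 0, "rz": 0, "claw": 1}, {"dx": 0, "dy": 0.006, "dz": 0, "rx": 0, "ry": 0, "rz": 0, "claw": 1}, {"dx": 0, "dy": 0, "dz": 0, "rx": 0, "ry": 0, "rz": 0, "claw": 1}])

```text
time_s: 8.95
tcp_pos: [0.4658, -0.0118, 0.159]
tool_rot: [-0.531, 0.533, -0.466, 0.465]
wrist_force: [0.6, -0.4, -1.0]
finger_gap: 0.0114
```

```bash
python3 look.py w8; python3 lid.py w8|head -3; python3 hinge.py w8;  python3 - <<'E'
from h import *
a=cv2.imread('pics/w8.png');cv2.imwrite('pics/w8z.png',cv2.resize(a[80:280,250:450],None,fx=3,fy=3,interpolation=cv2.INTER_CUBIC))
a7=np.load('w7.npz');a8=np.load('w8.npz');print((a8['tcp']-a7['tcp'])@a7['R'])
E
```

```text
8.95 [ 0.4658 -0.0118  0.159 ] yaw 7.58 tilt [ 1.0e-04 -1.0e+00 -2.2e-03] F [ 0.62 -0.36 -1.02] M [ 0.01  -0.012 -0.002] gap 0.011367553996977114
w8 7993 7335 median y -0.010172629867848925 plane slope x,z deg [-0.04 -0.09] -0.010138045769736868
((-10.32491683959961, -0.5497732162475586), (16.176834106445312, 89.32627868652344), 87.92735290527344)
  x -0.05 z edges -0.0068 0.0051 mid -0.0008 y -0.0101
w8 axis in tool: z 0.0048 y 0.09144 slope dz/dx deg -1.28 dy/dx deg -5.65 rms 0.00025 78
 x ends [-0.0365 -0.0255 -0.0039  0.0033]
[-0.00127941  0.03058724  0.04812243]
```

View pics/w8z.png

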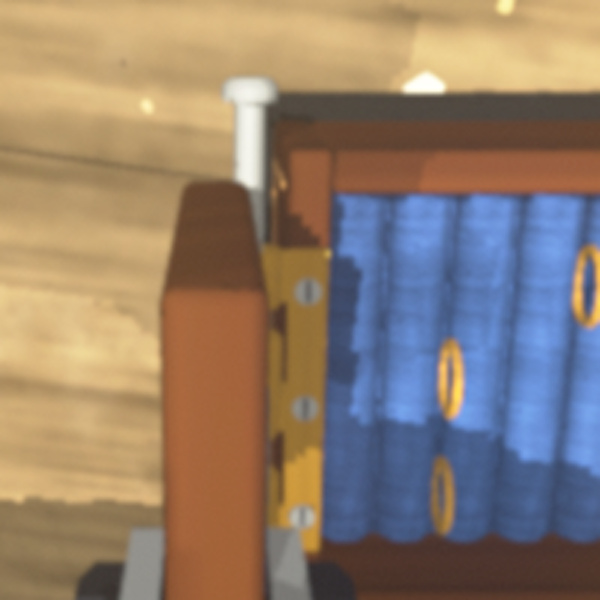

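```bash
cat > screws.py <<'E'
from h import *
import sys
def screws(n):
    d=np.load(n+'.npz');P=d['P'];T=(P-d['tcp'])@d['R'];c=d['c']
    hsv=cv2.cvtColor(c,cv2.COLOR_RGB2HSV)
    m=(hsv[...,1]<110)&(abs(P[...,2]-.066)<.004)&(P[...,0]>.474)&(P[...,0]<.5)&(P[...,1]>-.05)&(P[...,1]<.035)
    k,lab,st,cen=cv2.connectedComponentsWithStats(m.astype(np.uint8))
    out=[]
    for i in range(1,k):
        if st[i,4]>12:
            q=T[lab==i];out.append(q.mean(0));print(n,st[i],q.mean(0).round(5))
    # rim far edge
    rim=(abs(P[...,2]-.064)<.003)&(P[...,0]>.45)&(P[...,0]<.62)&(P[...,1]>-.08)&(P[...,1]<.09)
    q=T[rim]
    s=q[(q[:,2]>np.percentile(q[:,2],99.5)-.03)]
    xs=[]
    for x0 in np.arange(-.04,.04,.005):
        t=q[(q[:,0]>x0)&(q[:,0]<x0+.005)]
        if len(t)>5: xs.append((x0+.0025,np.percentile(t[:,2],99)))
    xs=np.array(xs);p=np.polyfit(xs[:,0],xs[:,1],1);print(n,'far rim z at x=0',p[1].round(5),'slope deg',np.degrees(p[0]).round(2),'rim y',np.median(q[:,1]).round(5))
    zs=[]
    for z0 in np.arange(np.polyval(p,0)-.075,np.polyval(p,0)-.015,.005):
        t=q[(q[:,2]>z0)&(q[:,2]<z0+.005)]
        if len(t)>5: zs.append((z0+.0025,np.percentile(t[:,0],1)))
    zs=np.array(zs);p2=np.polyfit(zs[:,0],zs[:,1],1);print(n,'+y rim x at z=far-.045',np.polyval(p2,p[1]-.045).round(5),'slope',np.degrees(p2[0]).round(2))
screws(sys.argv[1])
E
python3 screws.py w7;python3 screws.py w8
```

```text
w7 [422 140   3  16  19] [-0.04055  0.12556  0.07004]
w7 [412 160  11   9  80] [-0.02884  0.12471  0.06674]
w7 [409 195  11   9  75] [-0.00279  0.12475  0.06702]
w7 [407 229  10   7  56] [0.02338 0.12462 0.06702]
w7 far rim z at x=0 0.15639 slope deg 0.45 rim y 0.12562
w7 +y rim x at z=far-.045 -0.05832 slope -0.11
w8 [359 166   1  17  17] [-0.02891  0.09517  0.02277]
w8 [348 172  10  10  77] [-0.02742  0.09396  0.01854]
w8 [358 195   1  18  18] [-0.00945  0.09492  0.02275]
w8 [347 212  11  31  98] [0.00127 0.09423 0.01974]
w8 [346 248   9   9  64] [0.02452 0.09385 0.01845]
w8 far rim z at x=0 0.10843 slope deg 0.15 rim y 0.09491
w8 +y rim x at z=far-.045 -0.05663 slope 0.05
```

Request:
jog_arm(series=[{"dx": 0.0013, "dy": 0, "dz": 0.0004, "rx": 0, "ry": 0, "rz": 0, "claw": 1}, {"dx": 0, "dy": 0.002, "dz": 0, "rx": 0, "ry": 0, "rz": 0, "claw": 1}, {"dx": 0, "dy": 0.002, "dz": 0, "rx": 0, "ry": 0, "rz": 0, "claw": 1}, {"dx": 0, "dy": 0, "dz": 0, "rx": 0, "ry": 0, "rz": 0, "claw": 1}, {"dx": 0, "dy": 0, "dz": 0, "rx": 0, "ry": 0, "rz": 0, "claw": 1}])

```text
time_s: 9.62
tcp_pos: [0.4675, -0.0129, 0.1559]
tool_rot: [0.532, -0.532, 0.466, -0.466]
wrist_force: [-0.4, -0.6, -1.7]
finger_gap: 0.0116
```

```bash
python3 look.py w9; python3 screws.py w9
python3 - <<'E'
from h import *
im=cam('scene');save(im,'s9');a=im['color'][:,:,::-1]
cv2.imwrite('pics/s9z.png',cv2.resize(a[150:270,220:360],None,fx=5,fy=5,interpolation=cv2.INTER_CUBIC))
E
```

```text
9.625 [ 0.4675 -0.0129  0.1559] yaw 7.6 tilt [ 0.e+00 -1.e+00  1.e-04] F [-0.4  -0.65 -1.71] M [-0.027  0.029 -0.038] gap 0.011555649610472278
w9 [357 149   1  25  25] [-0.03777  0.09227  0.02095]
w9 [345 172  11  10  82] [-0.02871  0.09091  0.01672]
w9 [356 188   1  19  19] [-0.01478  0.09197  0.02102]
w9 [345 211   9  10  71] [-0.00271  0.09086  0.01681]
w9 [355 212   1  25  25] [0.00341 0.09153 0.0209 ]
w9 [344 249   9   8  59] [0.02322 0.09084 0.01684]
w9 far rim z at x=0 0.10686 slope deg 0.22 rim y 0.09201
w9 +y rim x at z=far-.045 -0.05787 slope -0.23
```

View pics/s9z.png

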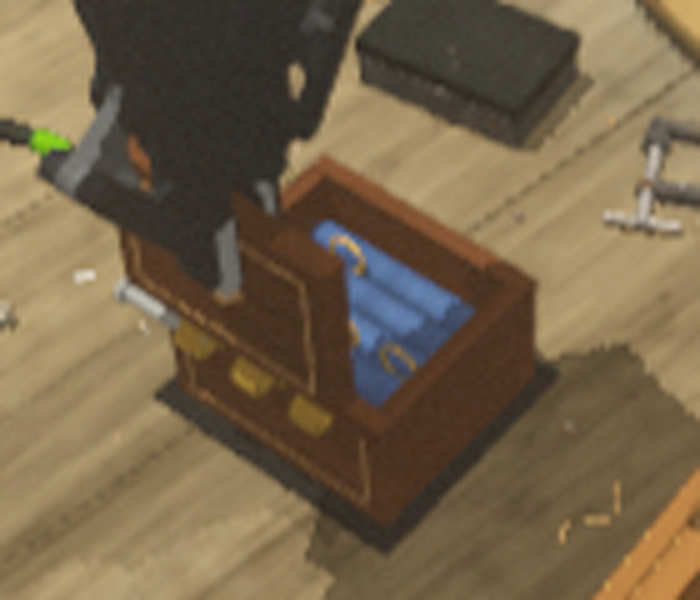

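Request:
jog_arm(series=[{"dx": 0, "dy": 0, "dz": -0.0012, "rx": 0, "ry": 0, "rz": 0, "claw": 1}, {"dx": 0, "dy": 0, "dz": 0, "rx": 0, "ry": 0, "rz": 0, "claw": 1}, {"dx": 0, "dy": 0, "dz": 0, "rx": 0, "ry": 0, "rz": 0, "claw": 1}, {"dx": 0, "dy": 0, "dz": 0, "rx": 0, "ry": 0, "rz": 0, "claw": 1}])

```text
time_s: 10.22
tcp_pos: [0.4663, -0.0131, 0.1559]
tool_rot: [0.532, -0.532, 0.466, -0.466]
wrist_force: [-0.3, -0.8, -1.6]
finger_gap: 0.0112
```

```bash
python3 look.py w10; python3 screws.py w10; python3 look.py w11;python3 screws.py w11; python3 lid.py w10 | tail -9
```

```text
10.225 [ 0.4663 -0.0131  0.1559] yaw 7.6 tilt [-0.e+00 -1.e+00  1.e-04] F [-0.28 -0.79 -1.57] M [0.005 0.02  0.025] gap 0.01122793058703588
w10 [359 149   1  18  18] [-0.03991  0.09249  0.02213]
w10 [347 172  11  10  80] [-0.02868  0.09085  0.01787]
w10 [358 184   1  18  18] [-0.01772  0.09208  0.0222 ]
w10 [357 208   1  24  24] [0.00048 0.092   0.02214]
w10 [346 211  10  10  71] [-0.00267  0.09095  0.01791]
w10 [346 249   9   9  61] [0.02329 0.0909  0.018  ]
w10 far rim z at x=0 0.10794 slope deg 0.03 rim y 0.09202
w10 +y rim x at z=far-.045 -0.058 slope -0.01
10.275 [ 0.4664 -0.0131  0.1559] yaw 7.6 tilt [ 0.e+00 -1.e+00  1.e-04] F [ 0.23  0.28 -1.6 ] M [0.013 0.034 0.002] gap 0.011141261472136406
w11 [359 149   1  18  18] [-0.03997  0.09222  0.0221 ]
w11 [347 172  10   9  77] [-0.02873  0.09095  0.01783]
w11 [358 184   1  18  18] [-0.01767  0.09224  0.02222]
w11 [346 212  10   9  69] [-0.00261  0.09093  0.01793]
w11 [357 213   1  18  18] [0.00184 0.09201 0.02219]
w11 [346 248   9  10  62] [0.0233  0.09101 0.01801]
w11 far rim z at x=0 0.10794 slope deg 0.25 rim y 0.09202
w11 +y rim x at z=far-.045 -0.05796 slope -0.07
  x -0.05 z edges -0.0068 0.0052 mid -0.0008 y -0.0101
  x -0.038 z edges -0.0068 0.0052 mid -0.0008 y -0.0102
  x -0.026 z edges -0.0069 0.0052 mid -0.0008 y -0.0102
  x -0.014 z edges -0.0086 0.0075 mid -0.0005 y -0.0102
  x -0.002 z edges -0.0083 0.0073 mid -0.0005 y -0.0102
  x 0.01 z edges -0.008 0.0065 mid -0.0008 y -0.0101
  x 0.022 z edges -0.0068 0.0051 mid -0.0009 y -0.0101
  x 0.034 z edges -0.0067 0.0051 mid -0.0008 y -0.0099
xrange -0.054935361324533 0.034346934856255826
```

Request:
jog_arm(series=[{"dx": 0, "dy": 0.002, "dz": -0.0001, "rx": 0, "ry": 0, "rz": 0, "claw": 1}, {"dx": 0, "dy": 0.002, "dz": 0, "rx": 0, "ry": 0, "rz": 0, "claw": 1}, {"dx": 0, "dy": 0.002, "dz": 0, "rx": 0, "ry": 0, "rz": 0, "claw": 1}, {"dx": 0, "dy": 0.002, "dz": 0, "rx": 0, "ry": 0, "rz": 0, "claw": 1}, {"dx": 0, "dy": 0, "dz": 0, "rx": 0, "ry": 0, "rz": 0, "claw": 1}, {"dx": 0, "dy": 0, "dz": 0, "rx": 0, "ry": 0, "rz": 0, "claw": 1}, {"dx": 0, "dy": 0, "dz": 0, "rx": 0, "ry": 0, "rz": 0, "claw": 1}])

```text
time_s: 11.2
tcp_pos: [0.4663, -0.0131, 0.148]
tool_rot: [0.532, -0.532, 0.466, -0.466]
wrist_force: [0.3, -0.5, -1.3]
finger_gap: 0.0113
```

```bash
python3 look.py w12; python3 screws.py w12; python3 lid.py w12 | head -5;python3 - <<'E'
from h import *
a=cv2.imread('pics/w12.png');cv2.imwrite('pics/w12z.png',cv2.resize(a[100:300,260:460],None,fx=3,fy=3,interpolation=cv2.INTER_CUBIC))
E
```

```text
11.2 [ 0.4663 -0.0131  0.148 ] yaw 7.6 tilt [-0.e+00 -1.e+00  3.e-04] F [ 0.27 -0.5  -1.25] M [0.012 0.008 0.022] gap 0.011325891648314336
w12 [360 169   1  16  16] [-0.0302   0.08381  0.02217]
w12 [348 175  11  10  85] [-0.02871  0.08293  0.01796]
w12 [359 195   1  17  17] [-0.01348  0.08402  0.02216]
w12 [347 216  10   9  75] [-0.00273  0.08296  0.01787]
w12 [358 218   1  26  26] [0.00468 0.08382 0.02212]
w12 [348 254   8   9  45] [0.02296 0.08292 0.01885]
w12 far rim z at x=0 0.10802 slope deg 0.13 rim y 0.08408
w12 +y rim x at z=far-.045 -0.05791 slope 0.01
w12 8006 7354 median y -0.010172919548885067 plane slope x,z deg [-0.08  0.2 ] -0.010151821980796328
((-10.341472625732422, -0.5840358734130859), (16.066417694091797, 88.80270385742188), 89.08236694335938)
  x -0.05 z edges -0.0069 0.0052 mid -0.0009 y -0.0101
  x -0.038 z edges -0.0068 0.0052 mid -0.0008 y -0.0102
  x -0.026 z edges -0.0069 0.0052 mid -0.0008 y -0.0102
```

View pics/w12z.png

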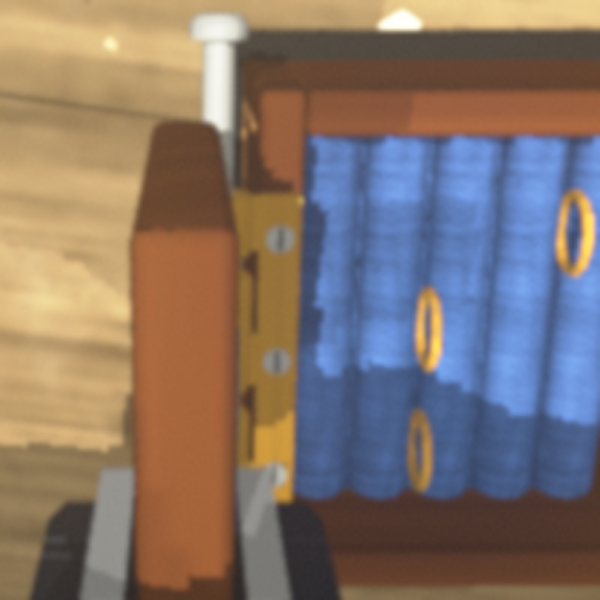

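Request:
jog_arm(series=[{"dx": 0, "dy": 0.002, "dz": 0, "rx": 0, "ry": 0, "rz": 0, "claw": 1}, {"dx": 0, "dy": 0.002, "dz": 0, "rx": 0, "ry": 0, "rz": 0, "claw": 1}, {"dx": 0, "dy": 0.0015, "dz": 0, "rx": 0, "ry": 0, "rz": 0, "claw": 1}, {"dx": 0, "dy": 0.001, "dz": 0, "rx": 0, "ry": 0, "rz": 0, "claw": 1}, {"dx": 0, "dy": 0, "dz": 0, "rx": 0, "ry": 0, "rz": 0, "claw": 1}, {"dx": 0, "dy": 0, "dz": 0, "rx": 0, "ry": 0, "rz": 0, "claw": 1}, {"dx": 0, "dy": 0, "dz": 0, "rx": 0, "ry": 0, "rz": 0, "claw": 1}])

```text
time_s: 12.12
tcp_pos: [0.4663, -0.0131, 0.1415]
tool_rot: [0.532, -0.532, 0.466, -0.466]
wrist_force: [-0.5, 0.2, -1.8]
finger_gap: 0.0112
```

```bash
python3 look.py w13; python3 screws.py w13; python3 lid.py w13 | head -5
```

```text
12.125 [ 0.4663 -0.0131  0.1415] yaw 7.6 tilt [-1.e-04 -1.e+00  2.e-04] F [-0.55  0.18 -1.81] M [-0.013 -0.009  0.011] gap 0.011226024675783595
w13 [361 153   2  14  15] [-0.04138  0.07829  0.02228]
w13 [349 177  11  11  91] [-0.02871  0.07651  0.01803]
w13 [361 178   1  15  15] [-0.02673  0.07749  0.02222]
w13 [360 206   1  15  15] [-0.00937  0.07753  0.02224]
w13 [348 220  10   9  76] [-0.00279  0.07634  0.01791]
w13 [359 226   1  24  24] [0.00652 0.07729 0.02215]
w13 [350 258   7   9  42] [0.02299 0.07641 0.01904]
w13 far rim z at x=0 0.10801 slope deg 0.16 rim y 0.0776
w13 +y rim x at z=far-.045 -0.05796 slope -0.1
w13 7992 7349 median y -0.010183802432657455 plane slope x,z deg [-0.06  0.2 ] -0.010147275183470913
((-9.901298522949219, -0.579010009765625), (16.164459228515625, 89.93260955810547), 88.2352523803711)
  x -0.05 z edges -0.0068 0.0052 mid -0.0008 y -0.0101
  x -0.038 z edges -0.0068 0.0052 mid -0.0008 y -0.0102
  x -0.026 z edges -0.0069 0.0052 mid -0.0008 y -0.0102
```

Request:
jog_arm(series=[{"dx": 0, "dy": 0.0008, "dz": -0.0001, "rx": 0, "ry": 0, "rz": 0, "claw": 1}, {"dx": 0, "dy": 0.0007, "dz": 0, "rx": 0, "ry": 0, "rz": 0, "claw": 1}, {"dx": 0, "dy": 0, "dz": 0, "rx": 0, "ry": 0, "rz": 0, "claw": 1}, {"dx": 0, "dy": 0, "dz": 0, "rx": 0, "ry": 0, "rz": 0, "claw": 1}, {"dx": 0, "dy": 0, "dz": 0, "rx": 0, "ry": 0, "rz": 0, "claw": 1}, {"dx": 0, "dy": 0, "dz": 0, "rx": 0, "ry": 0, "rz": 0, "claw": 1}])

```text
time_s: 12.92
tcp_pos: [0.4661, -0.0131, 0.1399]
tool_rot: [0.532, -0.532, 0.466, -0.466]
wrist_force: [-0.6, 0.7, -0.2]
finger_gap: 0.0114
```

```bash
python3 look.py w14; python3 screws.py w14; python3 lid.py w14 | tail -9;  python3 - <<'E'
from h import *
im=cam('scene');save(im,'s14');a=im['color'][:,:,::-1]
cv2.imwrite('pics/s14z.png',cv2.resize(a[160:260,220:340],None,fx=6,fy=6,interpolation=cv2.INTER_CUBIC))
E
```

```text
12.925 [ 0.4661 -0.0131  0.1399] yaw 7.6 tilt [ 0.e+00 -1.e+00  1.e-04] F [-0.57  0.73 -0.15] M [-0.022  0.012 -0.025] gap 0.01142016968171589
w14 [350 178  11  11  91] [-0.02877  0.07483  0.01816]
w14 [361 194   1  15  15] [-0.01745  0.07592  0.02238]
w14 [360 219   1  17  17] [-0.00107  0.07576  0.02234]
w14 [349 221  10   9  78] [-0.00274  0.07483  0.01825]
w14 [351 260   6   7  38] [0.02254 0.07469 0.01904]
w14 far rim z at x=0 0.1081 slope deg 0.2 rim y 0.076
w14 +y rim x at z=far-.045 -0.05781 slope 0.07
  x -0.05 z edges -0.0068 0.0052 mid -0.0008 y -0.0101
  x -0.038 z edges -0.0068 0.0052 mid -0.0008 y -0.0102
  x -0.026 z edges -0.0068 0.0052 mid -0.0008 y -0.0102
  x -0.014 z edges -0.0086 0.0076 mid -0.0005 y -0.0102
  x -0.002 z edges -0.0084 0.0069 mid -0.0008 y -0.0101
  x 0.01 z edges -0.0083 0.0069 mid -0.0007 y -0.0101
  x 0.022 z edges -0.0069 0.0051 mid -0.0009 y -0.01
  x 0.034 z edges -0.0067 0.0051 mid -0.0008 y -0.01
xrange -0.05483502602031466 0.03460505664313919
```

View pics/s14z.png

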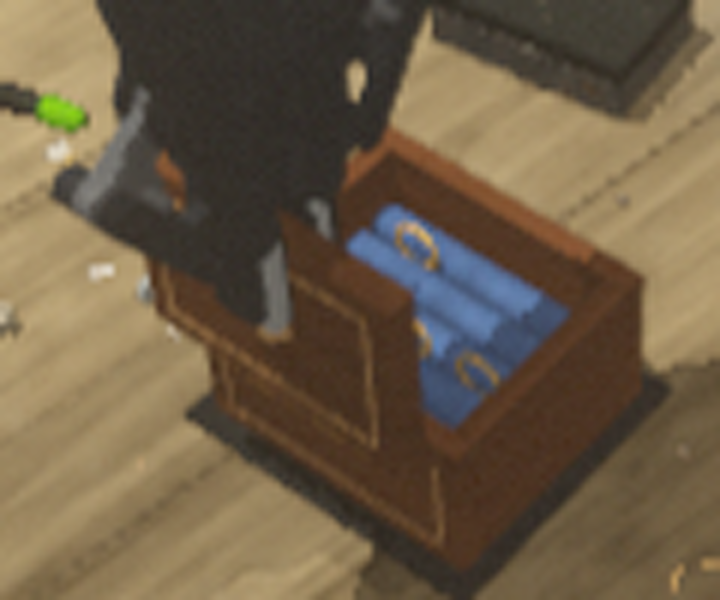

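View pics/w14.png

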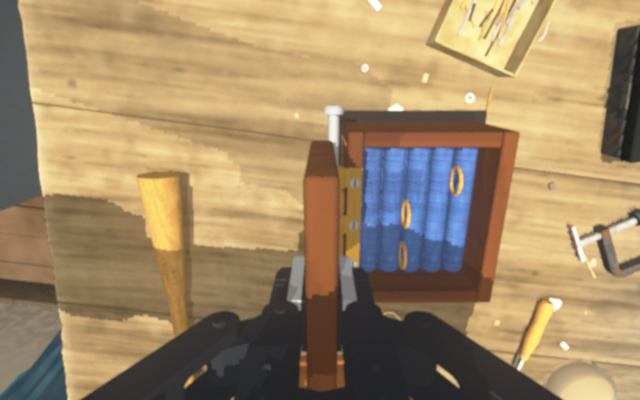

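Request:
jog_arm(series=[{"dx": 0, "dy": 0, "dz": 0, "rx": 0, "ry": 0, "rz": 0, "claw": 1}, {"dx": 0, "dy": 0, "dz": 0, "rx": 0, "ry": 0, "rz": 0, "claw": 1}])

```text
time_s: 13.28
tcp_pos: [0.4661, -0.0131, 0.1399]
tool_rot: [0.532, -0.532, 0.466, -0.466]
wrist_force: [0.2, -0.6, -1.1]
finger_gap: 0.011
```

Run:
```python
from h import *
F=[]
for i in range(10):
    robot.get_image('wrist');s=robot.observe();F.append(np.r_[s['wrist_force'],s['moment'],s['tcp_pos'],s['qvel']])
F=np.array(F);print(s['time_s'],F.mean(0).round(4)[:9],F.std(0).round(4)[:9],abs(F[:,9:]).max().round(4))
```

```text
13.775 [ 0.125  -0.0304 -1.1388 -0.0054 -0.0116 -0.0051  0.4661 -0.0131  0.1399] [0.3643 0.4184 0.3509 0.0287 0.0253 0.0271 0.     0.     0.    ] 0.003
```

Run:
```python
from plant import robot
print(robot.close_job())
```

```text
the job is handed in; nothing more can be done
None
```

The dark lid is seated on the jewel box with its holes lined up, and the job is handed in at about 13.8 s. The gripper still holds the lid at the commanded 50 N grip.

**What I did:** I gripped the top edge of the dark lid across its 12 mm and drew it straight up out of the rack. I left the pale lid where it was. I carried the dark lid over with its blue-lined face towards the box and lowered it in small steps. Each step was checked against the box rim and hinge screws in the wrist camera.

**Last checks:**
- **Alignment:** by vision, the lid's hole axis is about 0.1–0.2 mm from the box hinge axis in all three directions. The lid is upright and within about 0.2° of parallel to the hinge.
- **Force:** the vertical wrist force averaged −1.1 N over 10 readings, roughly the lid's own weight. Sideways forces and moments were near zero, so nothing is bearing on the box, and no contact force showed while the knuckles went in.
- **One reading disagreed:** a single vertical force reading of −0.15 N after the last move looked like light contact. The 10-reading average did not bear that out.
- **Not seen directly:** the engaged knuckles are hidden behind the lid in the final pictures. Their fit rests on where I measured the lid and hinge before they met, and on the box features still in view. I did not test the depth by touching down.

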